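# Dock a board carrier and start its test

### The arm

A 6-joint arm with a two-finger parallel gripper is mounted at the origin on a cart in front of the work surface, level with it; the furniture and walls round the work are solid. World frame = base frame: x ahead of the robot, y to its left, z up, the work surface at z = 0. Lengths are in mm, angles in degrees, forces in N, time in s.
With the tool pointing down it reaches from about 300 to 850 mm from the base axis. Payload 4.2 kg.
Tool frame: the origin (TCP) lies at the very end of the fingers, on their centre line; the grasp point (between the pads) lies 19 mm behind it (env.grip_point_offset is the distance from the TCP to the grasp point, in mm); z points along the fingers, y is the line along which they close (so a half turn about z gives the same grasp; the last joint's range is limited). The gripper opens to 91 mm and grips with 3 to 60 N. Pads are 32 mm wide; open, the fingers measure 118 mm over their backs; the gripper's body (76 mm by 178 mm) begins 60 mm behind the grasp point.
Start: joints at [-64.802, 18.312, 89.639, -0, 72.044, -1.146], TCP at [255.173, -515.296, 213.976] pointing down, gripper open.
Joint ranges: [-177.97, 177.97], [-48.28, 115.42], [12.27, 149.76], [-77.06, 257.06], [2.81, 150.46], [-146.56, 146.56]. Speed limits (degrees/s): [147.25, 147.25, 180, 180, 180, 180].

### API

Orientations are given as [roll, pitch, yaw] about the fixed x, y, z axes, in that order (R = Rz(yaw) Ry(pitch) Rx(roll)).
In Python, from workcell import env gives the robot as it stands. The module is installed in compiled form; this text tells all that it offers.
- The arm moves only by the tool arm_command, never from a script. Its argument "rows" is a list of rows, each an object with "delta_pos": the shift along the tool's x, y, z in mm, a list of three; "roll": the turn about the tool's z in units of 5 degrees (1.0 is 5 degrees); "jaw": the opening in per cent of the stroke, from 0 (shut) to 100 (fully open). A call has 1 to 20 rows; each row is the pose to reach, as a shift and turn from the pose commanded when the call began, along the tool's axes at that moment; what a row does not reach only later rows make up. A row lasts 1/12 s, in which the tool goes at most 41.7 mm and 7.16 degrees, less where a joint would pass 70% of its speed; a pose out of reach is approached as far as the arm can. A call with a gripper value outside its range is refused whole. The fingers move at their own pace and stop on an object; "squeeze" is the grip in N (left out, the last holds). Time passes only in rows, so rows that repeat a pose let the fingers close. It gives the time, the measured TCP pose, the force, the opening and the grip force at its end, in the units of the state.
- env.state(): the state, without advancing time (a new reading comes with each control period).
- env.grab_frame(name): name is "scene" or "top"; returns a dict with "img" (384x512x3 uint8, blue, green, red), "z_map" (384x512 float32, mm along the optical axis (not along the pixel's ray), 0 where there is no reading), "fov_y" (degrees; the focal length in pixels is half the picture's height over the tangent of half this angle, whatever the lens; pixels are square), "cx", "cy" (the principal point, pixels), "R" (3x3) and "t" (3): a world point X has camera coordinates R X + t. Camera axes: x right, y down, z forward; pixel columns grow to the right and rows downward; lengths in mm; the calibration is good to about 2 mm. A picture is of the moment at which its call begins.
- env.job_done(): hands the job in; it is judged then, once.
The state is a dict: "time_s": time; "qpos": joint angles; "qvel": joint speeds; "effort": joint torques, N m; "ee_pos": TCP position; "ee_rot": TCP orientation; "force": force on the tool from outside, world axes, zero at the start; "torque": the same for the moment, N m; "gripper_width": finger opening in mm; "gripper_force": force on a finger pad.
Only numpy, scipy, OpenCV 4.12 (cv2) and the standard library are available. Lean on these libraries where they do the work, as an engineer would, in place of code of your own. Each camera call takes 0.05 s, during which the arm holds its last target. There are 200 camera calls.

### The job

The loaded board carrier lies in front of the test dock. Slide it all the way home into the dock's slot, then turn the spring-return start switch on top of the dock clockwise to its stop and let go of it so that it springs back. The carrier must stay home, and the side cutters, black tape roll and loose transformer beside the dock stay where they are.

Things in the scene. Friction and masses are not known exactly. Their poses are not given: they have to be found in the camera images.
- dock: Test dock fixed on the bench. Origin on the bench top at the middle of the slot's end wall; +x points into the slot (the carrier enters along +x), z up. Aluminium guide rails at both sides, x -62 to 0 mm, 124 mm apart, 16.5 mm high; lips reach over the carrier's edges 12.7 mm up. Behind the end wall a grey switch head, x 0 to 78 mm, 148 mm wide, 52 mm high.
- slot_mouth (a point): Middle of the slot's mouth on the bench, at dock x -62 mm. In front of it the rails' ends flare out to about 145 mm apart at dock x -82 mm.
- slot_end (a point): Middle of the slot's end wall, dock x 0, 5 mm above the bench. A black connector jaw overhangs the last 12 mm of the slot, from 12.5 to 28 mm above the bench. A 6 mm steel interlock pin sticks 12 mm out of the wall; the carrier's nose pushes it in lightly. Until the nose is within about 4 mm of the wall the pin keeps the start switch from turning more than a little.
- start_switch (a joint): Start switch angle: 0 at rest, grows clockwise seen from above, stop at 1.047 rad; a spring (0.07 N m at rest, 0.2 N m at the stop) returns it to 0. Handle: black bar 84 mm long, 15 mm thick, 66 to 90 mm above the bench, centred on the vertical axis; at 0 it lies along the dock's x, a white line on the end towards the mouth. Turning clockwise moves that end to the dock's +y.
- switch_centre (a point): Point on the start switch's vertical turning axis, at the middle of the height of its handle bar, 78 mm above the bench; at dock x 39 mm, y 0.
- carrier: Board carrier, loose on the bench: flat brown plate 80 mm long (x), 120 mm wide (y), 10 mm thick, with a power-supply board fixed on top up to 41 mm high; the first 10 mm of the nose are 112 mm wide. Origin at the middle of the plate's underside; +x points to the nose (row of copper contacts), z up. About 0.43 kg. It goes in nose first, flat on the bench.
- carrier_nose (a point): Middle of the carrier's nose edge, 40 mm ahead of its origin, 5 mm above the bench; fully home it touches the slot's end wall (point slot_end).
- carrier_grip (a point): Middle of the carrier's black grip block, which stands on a tongue behind the plate, at carrier x -65 mm, 26 mm above the bench; block 32 mm long (x), 20 mm wide (y), top at 40 mm.
- side_cutters: Side cutters with blue handles, 143x50x11 mm, lying left of the dock; origin in the middle of the underside.
- tape_roll: Roll of black tape, 58 mm across, 19 mm high, lying flat at the left behind the dock; origin in the middle of the underside.
- loose_transformer: Loose small transformer, 36x34x25 mm, on the bench right of the dock, behind the black tray; origin in the middle of the underside.

How it is judged (in metres and radians):
On the way, in this order (a step that is already met when the one before it is completed fails the run):
1. the carrier is home in the slot: nose within 5 mm of the end wall, centred within 6 mm, straight within 0.08 rad, lying flat (x of carrier_nose in the frame of dock above -0.005 m and y of carrier_nose in the frame of dock between -0.006 and 0.006 m and angle between the x axis of carrier and the x axis of dock, either way round below 0.08 rad and height (world z) of carrier_nose below 0.009 m), for 0.2 s.
2. with the carrier home, the start switch is turned to its stop (0.98 rad or more) (value of joint start_switch above 0.98 rad and x of carrier_nose in the frame of dock above -0.005 m), for 0.15 s.
At the end, for the whole second after the job is handed in: The carrier is at rest, home in the slot (nose within 5 mm of the end wall, centred within 6 mm, straight within 0.08 rad, flat), and the start switch, after having been at its stop, has sprung back to within 0.08 rad of rest (all of step 1 and value of joint start_switch below 0.08 rad and linear speed of carrier below 0.01 m/s); the robot touches nothing.
It fails at once if the side cutters, the black tape roll or the loose transformer are moved by more than 30 mm (distance of any of side_cutters, tape_roll, loose_transformer from where it was at the start of the episode above 0.03 m).
It also fails if it takes over 54 s, if anything falls off the work surface, if the arm or the gripper's body presses on something with over 40 N, if the wrist force passes 120 N, or if a joint passes its speed limit or range.

## Working session

There is one attempt and no reset: what is moved stays moved. The work goes in short steps, Python scripts to look and compute and a tool call to move; the robot and the scene stay as the last step left them, time stands still between calls to the robot, and variables do not carry over. Pictures are saved under pics/ and viewed, at most 10 in all, crops included, and the job is handed in when it is done.

Besides the shell and the picture viewer there is one more tool, called by a JSON object that holds its "api" and its "payload". arm_command: Moves the arm, as the interface text tells. Its arguments: {"type":"object","properties":{"rows":{"type":"array"},"squeeze":{"type":"number"}},"required":["rows"]}

```bash
mkdir -p pics; cat > h.py <<'E'
import numpy as np, cv2
from workcell import env
def cloud(f):
    h,w=f["z_map"].shape; F=h/2/np.tan(np.radians(f["fov_y"]/2))
    v,u=np.mgrid[:h,:w]; z=f["z_map"]
    P=np.stack([(u-f["cx"])/F*z,(v-f["cy"])/F*z,z],-1)
    return (P-f["t"])@np.asarray(f["R"])
def ray(f,u,v,zz):
    F=f["img"].shape[0]/2/np.tan(np.radians(f["fov_y"]/2)); R=np.asarray(f["R"])
    d=R.T@np.array([(u-f["cx"])/F,(v-f["cy"])/F,1]); c=-R.T@f["t"]
    return c+d*(zz-c[2])/d[2]
E
python3 - <<'E'
from h import *
for n in("scene","top"):
    f=env.grab_frame(n); cv2.imwrite(f"pics/{n}0.png",f["img"]); np.save(n+"0.npy",f,allow_pickle=True)
    print(n,f["fov_y"],-np.asarray(f["R"]).T@f["t"], np.asarray(f["R"])[2])
print(env.state())
E
```

```text
scene 53.17517192623825 [ -9.5495841  694.95815014 536.71299784] [ 0.64699362 -0.53024945 -0.54793683]
top 52.80768398999312 [425.99994131 234.82677374 911.40765896] [ 0.12672293 -0.00191636 -0.9919363 ]
{'time_s': 0.1, 'qpos': array([-6.48007714e+01,  1.83478179e+01,  8.97001403e+01, -8.14565205e-04,
        7.20449205e+01, -1.14561274e+00]), 'qvel': array([-0.00625675, -0.06169942, -0.28389275, -0.00145655,  0.01872393,
        0.02737497]), 'effort': array([ 4.20868373e-04, -4.13333702e+01, -2.32509685e+01,  7.29173748e-02,
        4.22173133e-02, -5.98773067e-05]), 'ee_pos': array([ 254.97093449, -514.86034457,  213.20106331]), 'ee_rot': array([-1.79907124e+02, -1.08262906e-03,  2.63450922e+01]), 'force': array([0.98802559, 0.20655569, 0.63467508]), 'torque': array([-0.00600989,  0.0044836 ,  0.03876614]), 'gripper_force': 0.0, 'gripper_width': 91.08596232077842}
```

View pics/top0.png

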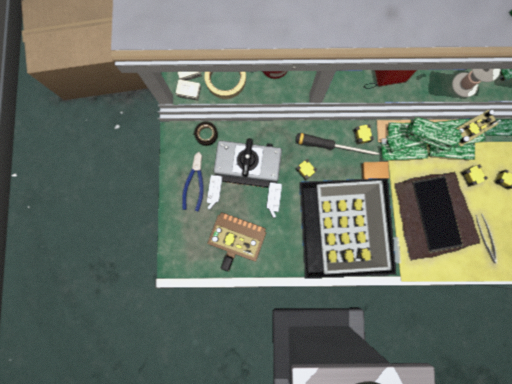

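View pics/scene0.png

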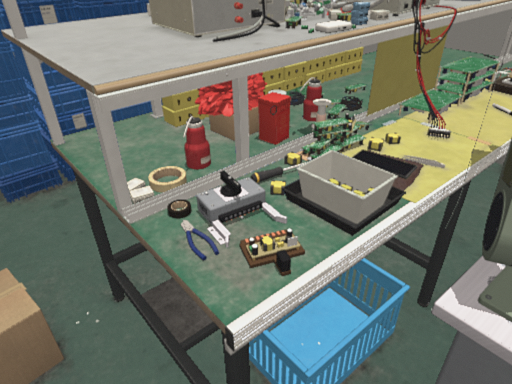

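The top view shows the dock head at about (247,160), its rails at (214,192) and (274,198), the carrier at (238,238) and the grip block at (227,263). In the scene view the dock is at (230,200) and the carrier at (270,245).

```bash
python3 - <<'E'
from h import *
f=np.load("top0.npy",allow_pickle=True).item(); P=cloud(f); img=f["img"]
cv2.imwrite("pics/crop0.png",cv2.resize(img[110:285,150:310],None,fx=3.4,fy=3.4,interpolation=cv2.INTER_CUBIC))
hsv=cv2.cvtColor(img,cv2.COLOR_BGR2HSV)
def rect(m,name):
    n,l,s,c=cv2.connectedComponentsWithStats(m.astype(np.uint8))
    for i in range(1,n):
        if s[i,4]<15: continue
        p=P[l==i]; p=p[p[:,2]>-50]
        (cx,cy),(w,h),a=cv2.minAreaRect(p[:,:2].astype(np.float32))
        print(name,c[i].round(),s[i,4],"xy",round(cx),round(cy),"wh",round(w),round(h),"a",round(a,1),"z",p[:,2].mean().round(1))
roi=np.zeros(img.shape[:2],bool); roi[120:275,160:300]=1
z=P[...,2]
print("bench",np.median(z[210:270,170:200]))
rect(roi&(z>45)&(z<58),"head")
rect(roi&(z>60)&(z<100),"switch")
rect(roi&(z>30)&(z<45),"30-45")
rect(roi&(z>9)&(z<30),"9-30")
H,S,V=cv2.split(hsv)
rect(roi&(V>200)&(S<40),"white")
rect(roi&(H<25)&(S>90),"brown")
sh=P[20:66,120:500]; print("shelf z",np.median(sh[...,2]),"x min",np.percentile(sh[40][:,0],5), P[60,250],P[66,250],P[112,250])
E
```

```text
bench -1.1848299715628905
head [228. 158.] 879 xy 621 297 wh 67 77 a 82.7 z 50.1
head [265. 163.] 913 xy 610 217 wh 67 78 a 82.2 z 50.2
switch [247. 157.] 347 xy 616 257 wh 31 84 a 89.9 z 81.7
30-45 [269. 145.] 15 xy 655 205 wh 11 7 a 74.1 z 32.2
30-45 [246. 177.] 81 xy 578 261 wh 146 4 a 82.9 z 38.4
30-45 [218. 230.] 23 xy 457 326 wh 10 15 a 23.0 z 38.9
30-45 [229. 239.] 122 xy 438 299 wh 23 26 a 68.9 z 36.8
30-45 [214. 239.] 29 xy 439 331 wh 11 11 a 89.8 z 39.5
30-45 [253. 242.] 21 xy 429 246 wh 9 9 a 44.7 z 39.4
30-45 [247. 246.] 15 xy 421 258 wh 7 9 a 89.4 z 31.8
30-45 [247. 252.] 18 xy 410 257 wh 19 6 a 67.9 z 37.0
30-45 [226. 263.] 128 xy 384 306 wh 20 32 a 68.5 z 37.9
9-30 [205. 133.] 297 xy 690 357 wh 56 55 a 33.5 z 16.4
9-30 [298. 138.] 42 xy 675 138 wh 9 24 a 88.9 z 20.0
9-30 [196. 164.] 31 xy 615 379 wh 11 36 a 67.5 z 10.2
9-30 [298. 168.] 19 xy 602 139 wh 12 7 a 5.0 z 20.6
9-30 [244. 188.] 695 xy 539 268 wh 157 81 a 81.5 z 19.7
9-30 [183. 203.] 19 xy 522 409 wh 21 5 a 1.2 z 9.8
9-30 [237. 238.] 1003 xy 440 285 wh 119 90 a 69.1 z 15.7
white [235. 161.] 213 xy 621 288 wh 45 66 a 81.0 z 50.6
white [261. 166.] 289 xy 535 229 wh 61 218 a 82.3 z 53.4
white [197. 162.] 97 xy 623 379 wh 16 39 a 85.4 z 8.1
white [214. 190.] 304 xy 548 338 wh 27 79 a 82.1 z 9.7
white [274. 197.] 325 xy 529 197 wh 28 79 a 82.2 z 9.1
white [214. 238.] 16 xy 439 331 wh 7 7 a 89.4 z 40.0
brown [237. 224.] 475 xy 466 276 wh 111 39 a 65.7 z 12.7
brown [212. 243.] 19 xy 430 340 wh 18 7 a 50.7 z 8.5
brown [228. 252.] 33 xy 410 305 wh 36 13 a 40.4 z 9.4
shelf z 317.90120558520516 x min 726.5503848401803 [731.19182717 244.45463749 298.29640482] [726.06682581 244.71174999 286.97502557] [740.64976753 249.88564644  14.35870434]
```

View pics/crop0.png

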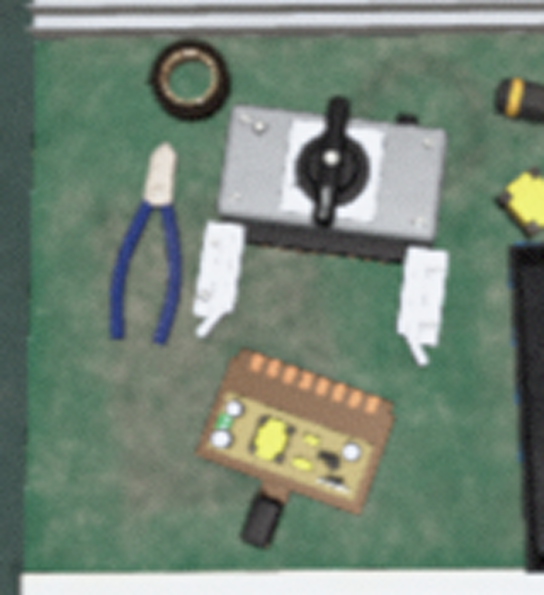

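The crop confirms the layout, and sizes match. Dock yaw is about -7.7° with its origin near (577.5,262) and the switch near (616,257). The carrier's yaw is about -21°, with the grip block at (384,306). I'll move above the grip with tool yaw 159°, which keeps j6 in range.

{"api": "arm_command", "payload": {"rows": [{"delta_pos": [240, -339, 40], "roll": -13.2, "jaw": 100}, {"delta_pos": [240, -339, 40], "roll": -13.2, "jaw": 100}, {"delta_pos": [240, -339, 40], "roll": -13.2, "jaw": 100}, {"delta_pos": [240, -339, 40], "roll": -13.2, "jaw": 100}, {"delta_pos": [240, -339, 40], "roll": -13.2, "jaw": 100}, {"delta_pos": [240, -339, 40], "roll": -13.2, "jaw": 100}, {"delta_pos": [240, -339, 40], "roll": -13.2, "jaw": 100}, {"delta_pos": [240, -339, 40], "roll": -13.2, "jaw": 100}, {"delta_pos": [240, -339, 40], "roll": -13.2, "jaw": 100}, {"delta_pos": [480, -678, 80], "roll": -26.5, "jaw": 100}, {"delta_pos": [480, -678, 80], "roll": -26.5, "jaw": 100}, {"delta_pos": [480, -678, 80], "roll": -26.5, "jaw": 100}, {"delta_pos": [480, -678, 80], "roll": -26.5, "jaw": 100}, {"delta_pos": [480, -678, 80], "roll": -26.5, "jaw": 100}, {"delta_pos": [480, -678, 80], "roll": -26.5, "jaw": 100}, {"delta_pos": [480, -678, 80], "roll": -26.5, "jaw": 100}, {"delta_pos": [480, -678, 80], "roll": -26.5, "jaw": 100}, {"delta_pos": [480, -678, 80], "roll": -26.5, "jaw": 100}, {"delta_pos": [480, -678, 80], "roll": -26.5, "jaw": 100}, {"delta_pos": [480, -678, 80], "roll": -26.5, "jaw": 100}]}}

```text
time_s: 1.77
ee_pos: [383.8, 306.2, 133.5]
ee_rot: [-180.0, -0.0, 159.0]
force: [0.9, 0.0, -0.4]
gripper_width: 90.9
gripper_force: 0.0
```

{"api": "arm_command", "payload": {"rows": [{"delta_pos": [0, 0, 40], "roll": 0, "jaw": 100}, {"delta_pos": [0, 0, 80], "roll": 0, "jaw": 100}, {"delta_pos": [0, 0, 105], "roll": 0, "jaw": 100}, {"delta_pos": [0, 0, 123], "roll": 0, "jaw": 100}, {"delta_pos": [0, 0, 123], "roll": 0, "jaw": 50}, {"delta_pos": [0, 0, 123], "roll": 0, "jaw": 10}, {"delta_pos": [0, 0, 123], "roll": 0, "jaw": 10}, {"delta_pos": [0, 0, 123], "roll": 0, "jaw": 10}, {"delta_pos": [0, 0, 123], "roll": 0, "jaw": 10}, {"delta_pos": [0, 0, 123], "roll": 0, "jaw": 10}, {"delta_pos": [0, 0, 123], "roll": 0, "jaw": 10}, {"delta_pos": [0, 0, 123], "roll": 0, "jaw": 10}], "squeeze": 20}}

```text
time_s: 2.77
ee_pos: [384.5, 304.2, 11.5]
ee_rot: [180.0, 0.0, 158.8]
force: [0.9, 1.0, -0.2]
gripper_width: 40.6
gripper_force: 0.0
```

```bash
cat > look.py <<'E'
from h import *
import sys
f=env.grab_frame("scene"); P=cloud(f); 
cv2.imwrite(f"pics/{sys.argv[1]}.png",cv2.resize(f["img"][150:300,150:350],None,fx=3.5,fy=3.5,interpolation=cv2.INTER_CUBIC))
f=env.grab_frame("top"); P=cloud(f); hsv=cv2.cvtColor(f["img"],cv2.COLOR_BGR2HSV)
cv2.imwrite(f"pics/{sys.argv[1]}t.png",cv2.resize(f["img"][110:285,150:310],None,fx=3.4,fy=3.4,interpolation=cv2.INTER_CUBIC))
m=cv2.inRange(hsv,(5,120,150),(18,255,255)); m[:, :190]=0;m[:,300:]=0; m[:170]=0; m[285:]=0
p=P[m>0]; p=p[(p[:,2]<20)]
if len(p)>5:
  (cx,cy),s,a=cv2.minAreaRect(p[:,:2].astype(np.float32)); print("copper",cx,cy,s,a,len(p), "line", cv2.fitLine(p[:,:2].astype(np.float32),2,0,.01,.01).ravel())
s=env.state(); print(s["time_s"],s["ee_pos"].round(1),s["ee_rot"].round(1),s["force"].round(1),s["gripper_width"])
E
python3 look.py a
```

```text
2.8667 [384.3 304.1  11.3] [180.    0.  158.8] [ 0.1 -0.4 -0.7] 32.68957358990102
```

{"api": "arm_command", "payload": {"rows": [{"delta_pos": [0, 0, 0], "roll": 0, "jaw": 10}, {"delta_pos": [0, 0, 0], "roll": 0, "jaw": 10}, {"delta_pos": [0, 0, 0], "roll": 0, "jaw": 10}, {"delta_pos": [0, 0, 0], "roll": 0, "jaw": 10}, {"delta_pos": [0, 0, 0], "roll": 0, "jaw": 10}]}}

```text
time_s: 3.28
ee_pos: [384.5, 304.3, 11.1]
ee_rot: [180.0, 0.0, 158.8]
force: [0.4, 1.1, 0.2]
gripper_width: 19.9
gripper_force: 20.0
```

```bash
python3 look.py b
```

```text
3.3833 [384.4 304.3  11.1] [180.    0.  158.8] [ 0.   1.3 -0.5] 20.013787588015088
```

View pics/bt.png

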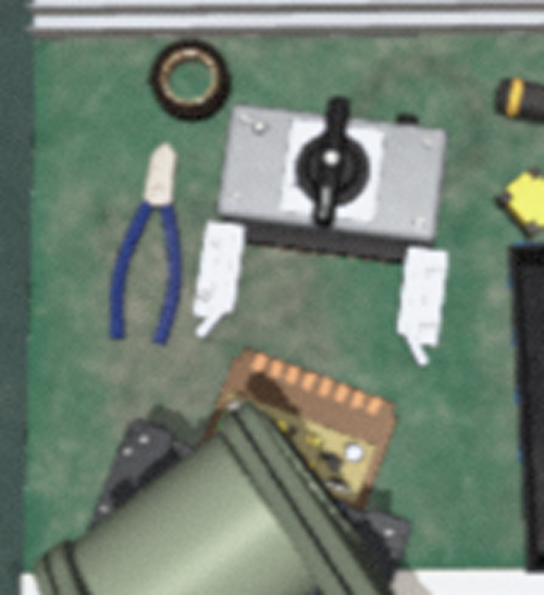

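The carrier is gripped at a width of 19.9 mm and the copper nose is visible at about (315,385) in the crop. Next I'll align it with the slot axis, still in front of the mouth.

{"api": "arm_command", "payload": {"rows": [{"delta_pos": [-1.5, -4, 0], "roll": -0.7, "jaw": 10}, {"delta_pos": [-3, -8, 0], "roll": -1.4, "jaw": 10}, {"delta_pos": [-4.5, -12, 0], "roll": -2.1, "jaw": 10}, {"delta_pos": [-6, -15, 0], "roll": -2.7, "jaw": 10}, {"delta_pos": [-6, -15, 0], "roll": -2.7, "jaw": 10}, {"delta_pos": [-6, -15, 0], "roll": -2.7, "jaw": 10}], "squeeze": 30}}

```text
time_s: 3.88
ee_pos: [384.3, 287.7, 11.0]
ee_rot: [-180.0, -0.0, 172.3]
force: [-0.3, -0.9, 1.6]
gripper_width: 20.0
gripper_force: 30.0
```

```bash
sed -i 's/(5,120,150)/(3,80,140)/' look.py; python3 look.py c
```

```text
copper 463.8111267089844 275.5130310058594 (116.79716491699219, 53.47452926635742) 77.5126953125 518 line [1.8530561e-01 9.8268092e-01 4.7095456e+02 2.6994952e+02]
3.9833 [384.3 287.7  11. ] [-180.    -0.   172.3] [ 0.3 -1.8  2.3] 20.049447237420527
```

View pics/ct.png

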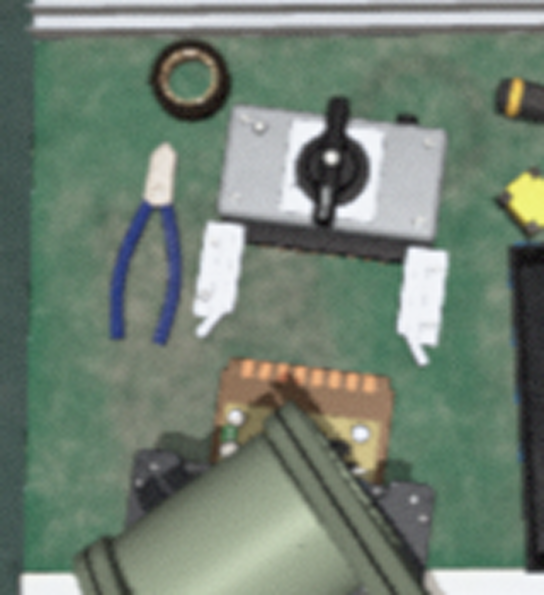

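The nose is parallel to the dock and centred on the slot axis, with its midpoint at about (311,367). Pushing in.

{"api": "arm_command", "payload": {"rows": [{"delta_pos": [-8, 0, 0], "roll": 0, "jaw": 10}, {"delta_pos": [-16, 0, 0], "roll": 0, "jaw": 10}, {"delta_pos": [-24, 0, 0], "roll": 0, "jaw": 10}, {"delta_pos": [-32, 0, 0], "roll": 0, "jaw": 10}, {"delta_pos": [-40, 0, 0], "roll": 0, "jaw": 10}, {"delta_pos": [-46, 0, 0], "roll": 0, "jaw": 10}, {"delta_pos": [-52, 0, 0], "roll": 0, "jaw": 10}, {"delta_pos": [-58, 0, 0], "roll": 0, "jaw": 10}, {"delta_pos": [-62, 0, 0], "roll": 0, "jaw": 10}, {"delta_pos": [-62, 0, 0], "roll": 0, "jaw": 10}]}}

```text
time_s: 4.82
ee_pos: [446.5, 279.5, 11.0]
ee_rot: [-180.0, -0.0, 172.3]
force: [-2.0, -0.9, 4.3]
gripper_width: 20.0
gripper_force: 30.0
```

{"api": "arm_command", "payload": {"rows": [{"delta_pos": [-5, 0, 0], "roll": 0, "jaw": 10}, {"delta_pos": [-10, 0, 0], "roll": 0, "jaw": 10}, {"delta_pos": [-14, 0, 0], "roll": 0, "jaw": 10}, {"delta_pos": [-18, 0, 0], "roll": 0, "jaw": 10}, {"delta_pos": [-21, 0, 0], "roll": 0, "jaw": 10}, {"delta_pos": [-24, 0, 0], "roll": 0, "jaw": 10}, {"delta_pos": [-24, 0, 0], "roll": 0, "jaw": 10}]}}

```text
time_s: 5.4
ee_pos: [469.4, 276.3, 11.0]
ee_rot: [-180.0, -0.1, 172.3]
force: [-4.1, -0.2, 4.5]
gripper_width: 20.2
gripper_force: 30.0
```

{"api": "arm_command", "payload": {"rows": [{"delta_pos": [-1, 0, 0], "roll": 0, "jaw": 10}, {"delta_pos": [-2, 0, 0], "roll": 0, "jaw": 10}, {"delta_pos": [-3, 0, 0], "roll": 0, "jaw": 10}, {"delta_pos": [-4, 0, 0], "roll": 0, "jaw": 10}, {"delta_pos": [-4, 0, 0], "roll": 0, "jaw": 10}]}}

```text
time_s: 5.82
ee_pos: [472.7, 275.8, 11.0]
ee_rot: [-180.0, -0.1, 172.3]
force: [-5.5, 0.2, 5.9]
gripper_width: 19.8
gripper_force: 30.0
```

{"api": "arm_command", "payload": {"rows": [{"delta_pos": [-1, 0, 0], "roll": 0, "jaw": 10}, {"delta_pos": [-2, 0, 0], "roll": 0, "jaw": 10}, {"delta_pos": [-3, 0, 0], "roll": 0, "jaw": 10}, {"delta_pos": [-3, 0, 0], "roll": 0, "jaw": 10}, {"delta_pos": [-3, 0, 0], "roll": 0, "jaw": 10}]}}

```text
time_s: 6.23
ee_pos: [473.6, 275.7, 11.0]
ee_rot: [-179.9, -0.3, 172.3]
force: [-12.0, 3.3, 9.1]
gripper_width: 19.9
gripper_force: 30.0
```

{"api": "arm_command", "payload": {"rows": [{"delta_pos": [-1.5, 0, 0], "roll": 0, "jaw": 10}, {"delta_pos": [-3, 0, 0], "roll": 0, "jaw": 10}, {"delta_pos": [-3, 0, 0], "roll": 0, "jaw": 10}, {"delta_pos": [-3, 0, 0], "roll": 0, "jaw": 10}]}}

```text
time_s: 6.57
ee_pos: [473.7, 275.6, 11.0]
ee_rot: [-179.9, -0.6, 172.2]
force: [-18.5, 6.9, 12.7]
gripper_width: 19.9
gripper_force: 30.0
```

{"api": "arm_command", "payload": {"rows": [{"delta_pos": [4, 0, 0], "roll": 0, "jaw": 10}, {"delta_pos": [4, 0, 0], "roll": 0, "jaw": 50}, {"delta_pos": [4, 0, 0], "roll": 0, "jaw": 50}, {"delta_pos": [4, 0, 0], "roll": 0, "jaw": 50}, {"delta_pos": [4, 0, 0], "roll": 0, "jaw": 50}, {"delta_pos": [4, 0, 0], "roll": 0, "jaw": 50}, {"delta_pos": [4, 0, 0], "roll": 0, "jaw": 50}, {"delta_pos": [4, 0, -30], "roll": 0, "jaw": 50}, {"delta_pos": [4, 0, -60], "roll": 0, "jaw": 50}, {"delta_pos": [4, 0, -100], "roll": 0, "jaw": 50}, {"delta_pos": [4, 0, -140], "roll": 0, "jaw": 50}, {"delta_pos": [40, 0, -160], "roll": 0, "jaw": 50}, {"delta_pos": [80, 0, -160], "roll": 0, "jaw": 50}, {"delta_pos": [80, 0, -160], "roll": 0, "jaw": 50}]}}

```text
time_s: 7.73
ee_pos: [395.0, 285.4, 172.3]
ee_rot: [-180.0, -0.2, 172.4]
force: [0.0, -0.9, -0.6]
gripper_width: 45.7
gripper_force: 0.0
```

```bash
python3 look.py d; python3 - <<'E'
import cv2,numpy as np
a=cv2.imread("pics/d.png");b=cv2.imread("pics/dt.png")
h=300
cv2.imwrite("pics/dd.png",np.hstack([cv2.resize(a,(400,h)),cv2.resize(b[:, :],(int(b.shape[1]*1.0*0.73),int(b.shape[0]*0.73)))[:h]]))
E
```

```text
copper 528.0249633789062 269.30877685546875 (113.6305160522461, 73.43334197998047) 86.53041076660156 175 line [8.5324444e-02 9.9635321e-01 5.1645734e+02 2.5509186e+02]
7.8333 [399.6 285.8 171.5] [1.800e+02 1.000e-01 1.724e+02] [ 0.6  0.1 -0.2] 45.39635965637982
```

View pics/dd.png

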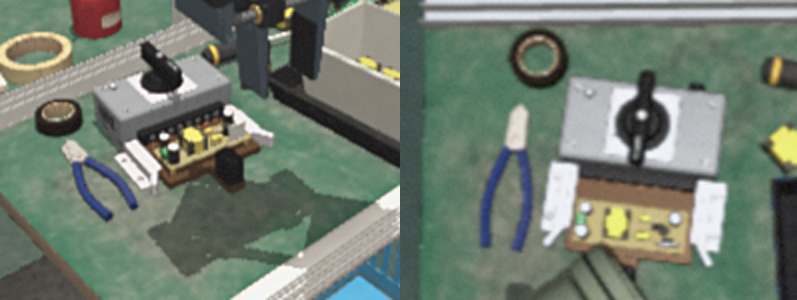

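The carrier sits home between the rails with its nose under the jaw, and nothing else has moved. Next I'll check the hub height and the switch axis before gripping the bar.

```bash
python3 - <<'E'
from h import *
f=env.grab_frame("top"); P=cloud(f)[115:200,190:300].reshape(-1,3)
a=np.radians(-7.7); ex=np.array([np.cos(a),np.sin(a)]); ey=np.array([-ex[1],ex[0]])
q=P[:,:2]-[577.5,262.2]; X=q@ex; Y=q@ey; Z=P[:,2]
m=(Z>60)&(Z<100)&(abs(Y)<60)&(X>-20)
for lo,hi in((57,63),(63,68),(68,74),(74,80),(80,86),(86,99)):
    s=(Z>lo)&(Z<hi)&(abs(Y)<60)&(X>-20)&(X<100); 
    if s.sum(): print(lo,s.sum(),"X",X[s].min().round(),X[s].max().round(),"Y",Y[s].min().round(),Y[s].max().round())
b=(Z>84)&(Z<96)&(abs(Y)<30)&(X>-20)&(X<100); r=cv2.minAreaRect(P[b][:,:2].astype(np.float32)); print(r, P[b].mean(0))
h=(Z>46)&(Z<56)&(abs(Y)<90)&(X>-10)&(X<100); print("head Y",Y[h].min(),Y[h].max(),"X",X[h].min(),X[h].max())
t=np.array([577.5,262.2])+39*ex; s=env.state(); yaw=np.radians(s["ee_rot"][2]); d=t-s["ee_pos"][:2]
print(t,d,"tx",d@[np.cos(yaw),np.sin(yaw)],"ty",d@[np.sin(yaw),-np.cos(yaw)],s["ee_pos"],s["ee_rot"])
E
```

```text
57 82 X 17.0 61.0 Y -25.0 25.0
63 45 X 27.0 50.0 Y -14.0 15.0
68 8 X -3.0 71.0 Y -8.0 3.0
74 7 X -3.0 71.0 Y -8.0 5.0
80 52 X -3.0 81.0 Y -8.0 7.0
86 205 X -2.0 80.0 Y -8.0 6.0
((615.4423217773438, 256.95123291015625), (14.954235076904297, 82.7955322265625), 81.91621398925781) [615.01130909 256.74050412  87.78151256]
head Y -73.94207211686468 73.3751948502715 X -0.8684828320791772 76.9751626865659
[616.14834479 256.97453877] [215.59921783 -28.94091289] tx -217.5329466920933 ty -0.1275598739919901 [400.54912696 285.91545166 171.16583511] [1.79981749e+02 6.37257125e-02 1.72388214e+02]
```

{"api": "arm_command", "payload": {"rows": [{"delta_pos": [-40, 0, 0], "roll": 0, "jaw": 50}, {"delta_pos": [-80, 0, 0], "roll": 0, "jaw": 50}, {"delta_pos": [-120, 0, 0], "roll": 0, "jaw": 50}, {"delta_pos": [-160, 0, 0], "roll": 0, "jaw": 50}, {"delta_pos": [-200, 0, 0], "roll": 0, "jaw": 50}, {"delta_pos": [-217, 0, 0], "roll": 0, "jaw": 50}, {"delta_pos": [-217, 0, 0], "roll": 0, "jaw": 50}, {"delta_pos": [-217, 0, 40], "roll": 0, "jaw": 50}, {"delta_pos": [-217, 0, 70], "roll": 0, "jaw": 50}, {"delta_pos": [-217, 0, 90], "roll": 0, "jaw": 50}, {"delta_pos": [-217, 0, 100], "roll": 0, "jaw": 50}, {"delta_pos": [-217, 0, 100], "roll": 0, "jaw": 50}]}}

```text
time_s: 8.88
ee_pos: [613.6, 256.0, 67.8]
ee_rot: [-179.8, -0.3, 172.3]
force: [0.4, -0.1, -0.4]
gripper_width: 45.6
gripper_force: 0.0
```

{"api": "arm_command", "payload": {"rows": [{"delta_pos": [-2, 1, -2], "roll": 0, "jaw": 50}, {"delta_pos": [-2, 1, -2], "roll": 0, "jaw": 5}, {"delta_pos": [-2, 1, -2], "roll": 0, "jaw": 5}, {"delta_pos": [-2, 1, -2], "roll": 0, "jaw": 5}, {"delta_pos": [-2, 1, -2], "roll": 0, "jaw": 5}, {"delta_pos": [-2, 1, -2], "roll": 0, "jaw": 5}, {"delta_pos": [-2, 1, -2], "roll": 0, "jaw": 5}, {"delta_pos": [-2, 1, -2], "roll": 0, "jaw": 5}, {"delta_pos": [-2, 1, -2], "roll": 0, "jaw": 5}], "squeeze": 25}}

```text
time_s: 9.63
ee_pos: [617.6, 256.0, 74.0]
ee_rot: [-179.9, 0.0, 172.3]
force: [-0.7, -4.5, 4.6]
gripper_width: 14.7
gripper_force: 25.0
```

{"api": "arm_command", "payload": {"rows": [{"delta_pos": [0, 0, 0], "roll": 0.8, "jaw": 5}, {"delta_pos": [0, 0, 0], "roll": 1.6, "jaw": 5}, {"delta_pos": [0, 0, 0], "roll": 2.4, "jaw": 5}, {"delta_pos": [0, 0, 0], "roll": 3.2, "jaw": 5}, {"delta_pos": [0, 0, 0], "roll": 4, "jaw": 5}, {"delta_pos": [0, 0, 0], "roll": 4.8, "jaw": 5}, {"delta_pos": [0, 0, 0], "roll": 5.6, "jaw": 5}, {"delta_pos": [0, 0, 0], "roll": 6.4, "jaw": 5}, {"delta_pos": [0, 0, 0], "roll": 7.2, "jaw": 5}], "squeeze": 35}}

```text
time_s: 10.38
ee_pos: [617.3, 255.5, 74.0]
ee_rot: [-179.8, 0.1, 136.2]
force: [-1.0, -6.7, 5.1]
gripper_width: 14.8
gripper_force: 35.0
```

```bash
python3 -c "
from h import *
s=env.state();print(s['ee_rot'],s['ee_pos'],s['force'],s['torque'])"
```

```text
[-1.79832255e+02  1.39826030e-01  1.36223612e+02] [617.28702278 255.4951386   73.95271098] [-1.01689246 -6.71145076  5.13028539] [-1.05136525  0.09613022  0.1492935 ]
```

The switch has turned 36° freely, so the interlock is released. Continuing to the stop.

{"api": "arm_command", "payload": {"rows": [{"delta_pos": [0, 0, 0], "roll": 0.8, "jaw": 5}, {"delta_pos": [0, 0, 0], "roll": 1.6, "jaw": 5}, {"delta_pos": [0, 0, 0], "roll": 2.4, "jaw": 5}, {"delta_pos": [0, 0, 0], "roll": 3.2, "jaw": 5}, {"delta_pos": [0, 0, 0], "roll": 4, "jaw": 5}, {"delta_pos": [0, 0, 0], "roll": 4.6, "jaw": 5}, {"delta_pos": [0, 0, 0], "roll": 5.2, "jaw": 5}, {"delta_pos": [0, 0, 0], "roll": 5.6, "jaw": 5}, {"delta_pos": [0, 0, 0], "roll": 5.6, "jaw": 5}, {"delta_pos": [0, 0, 0], "roll": 5.6, "jaw": 5}, {"delta_pos": [0, 0, 0], "roll": 5.6, "jaw": 5}]}}

```text
time_s: 11.3
ee_pos: [617.0, 255.4, 74.0]
ee_rot: [-179.9, 0.3, 108.7]
force: [-2.1, -6.0, 4.7]
gripper_width: 15.7
gripper_force: 36.4
```

```bash
python3 look.py e; python3 -c "
from h import *
s=env.state();print(s['torque'])"
```

```text
copper 525.8577880859375 313.48895263671875 (54.83171081542969, 30.853073120117188) 22.50287437438965 26 line [9.1909707e-01 3.9403117e-01 5.1582471e+02 3.0641202e+02]
11.4 [616.9 255.4  74. ] [-179.9    0.3  108.7] [-2.  -6.7  5.7] 15.785926178899755
[-1.02702155  0.29362101  1.34491247]
```

View pics/e.png

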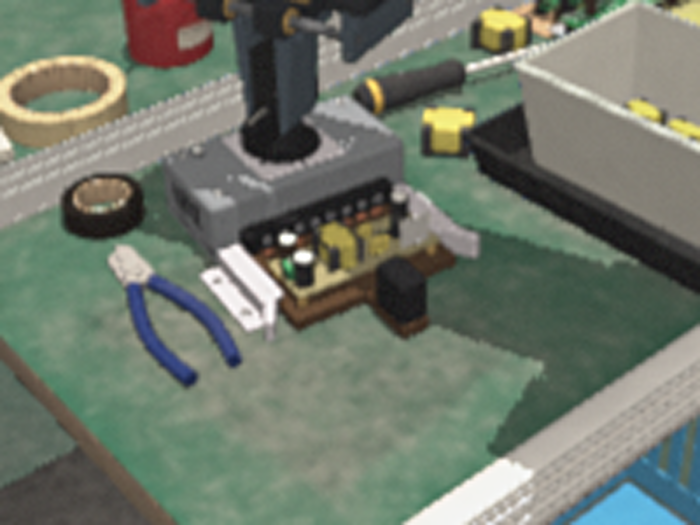

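The scene view shows the fingers on the switch at (280,130) and the carrier still home at (370,265). The 1.34 N m moment about z, well above the 0.2 N m spring, confirms the stop. I'll turn back with the spring and let go.

{"api": "arm_command", "payload": {"rows": [{"delta_pos": [0, 0, 0], "roll": -0.6, "jaw": 5}, {"delta_pos": [0, 0, 0], "roll": -1.6, "jaw": 5}, {"delta_pos": [0, 0, 0], "roll": -2.6, "jaw": 5}, {"delta_pos": [0, 0, 0], "roll": -3.6, "jaw": 5}, {"delta_pos": [0, 0, 0], "roll": -4.6, "jaw": 5}, {"delta_pos": [0, 0, 0], "roll": -5.6, "jaw": 5}, {"delta_pos": [0, 0, 0], "roll": -6.6, "jaw": 5}, {"delta_pos": [0, 0, 0], "roll": -7.6, "jaw": 5}, {"delta_pos": [0, 0, 0], "roll": -8.6, "jaw": 5}, {"delta_pos": [0, 0, 0], "roll": -9.6, "jaw": 5}, {"delta_pos": [0, 0, 0], "roll": -10.6, "jaw": 5}, {"delta_pos": [0, 0, 0], "roll": -11.6, "jaw": 5}, {"delta_pos": [0, 0, 0], "roll": -12.3, "jaw": 5}, {"delta_pos": [0, 0, 0], "roll": -12.3, "jaw": 5}, {"delta_pos": [0, 0, 0], "roll": -12.3, "jaw": 5}]}}

```text
time_s: 12.65
ee_pos: [617.4, 256.0, 74.0]
ee_rot: [-179.8, 0.0, 169.9]
force: [-0.8, -4.5, 4.5]
gripper_width: 15.0
gripper_force: 35.0
```

{"api": "arm_command", "payload": {"rows": [{"delta_pos": [0, 0, 0], "roll": 0, "jaw": 50}, {"delta_pos": [0, 0, 0], "roll": 0, "jaw": 50}, {"delta_pos": [0, 0, 0], "roll": 0, "jaw": 50}, {"delta_pos": [0, 0, 0], "roll": 0, "jaw": 50}, {"delta_pos": [0, 0, 0], "roll": 0, "jaw": 50}, {"delta_pos": [0, 0, 0], "roll": 0, "jaw": 50}, {"delta_pos": [0, 0, -30], "roll": 0, "jaw": 50}, {"delta_pos": [0, 0, -60], "roll": 0, "jaw": 50}, {"delta_pos": [0, 0, -90], "roll": 0, "jaw": 50}, {"delta_pos": [40, 0, -100], "roll": 0, "jaw": 50}, {"delta_pos": [80, 0, -100], "roll": 0, "jaw": 50}, {"delta_pos": [120, 0, -100], "roll": 0, "jaw": 50}, {"delta_pos": [160, 0, -100], "roll": 0, "jaw": 50}, {"delta_pos": [200, 0, -100], "roll": 0, "jaw": 50}, {"delta_pos": [220, 0, -100], "roll": 0, "jaw": 50}, {"delta_pos": [220, 0, -100], "roll": 0, "jaw": 50}, {"delta_pos": [220, 0, -100], "roll": 0, "jaw": 50}]}}

```text
time_s: 14.07
ee_pos: [400.6, 296.9, 173.6]
ee_rot: [180.0, 0.1, 170.0]
force: [1.1, 0.3, 0.9]
gripper_width: 45.9
gripper_force: 0.0
```

```bash
python3 look.py g; python3 - <<'E'
from h import *
a,b=cv2.imread("pics/g.png"),cv2.imread("pics/gt.png")
cv2.imwrite("pics/gg.png",np.hstack([cv2.resize(a,(400,300)),cv2.resize(b,None,fx=.73,fy=.73)[:300]]))
f=env.grab_frame("top"); P=cloud(f)[115:200,190:300].reshape(-1,3)
b=(P[:,2]>82)&(P[:,2]<96); print(cv2.minAreaRect(P[b][:,:2].astype(np.float32)))
E
```

```text
copper 528.6693725585938 265.36798095703125 (107.60057830810547, 70.82962799072266) 89.3702392578125 169 line [2.9760522e-01 9.5468903e-01 5.1562726e+02 2.5136491e+02]
14.1667 [402.2 296.7 173.3] [1.800e+02 1.000e-01 1.698e+02] [ 0.5 -0.1  0.6] 45.37188402575752
((615.8834838867188, 256.8135986328125), (15.04920768737793, 83.8197250366211), 81.97244262695312)
```

View pics/gg.png

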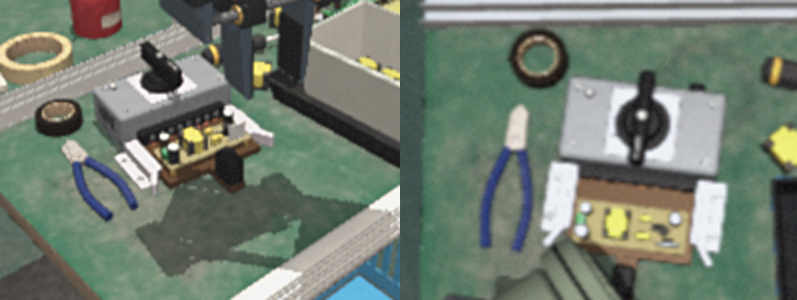

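The switch bar is back at its start angle (81.97° now, 81.92° before), the carrier is still home at about (625,230), and the robot is clear of everything.

```bash
python3 -c "
from workcell import env
print(env.job_done())"
```

```text
the job is handed in; nothing more can be done
None
```

The carrier is home in the dock, the start switch was turned to its stop and has sprung back, and the job was handed in at about 14 s; the hand-in gave no verdict.

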